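# Roll the rolling pin along the pastry mat to its parking band

## Task

Clear the pastry mat for work: roll the small rolling pin along the mat onto the red parking band and leave it lying still there, lined up along the band with its middle over the band's middle. Roll it with light pushes of the fingertips on its top, several short strokes if need be, never shoving it from low down behind, pinching or lifting it, and leave the mill, the tea light and the glass where they stand.

Things in the scene. Friction and masses are not known exactly. Their poses are not given: they have to be found in the camera images.
- rolling_pin: Wooden rolling pin on the mat, 0.2-0.45 kg: pale barrel 60 mm thick, 120 mm long; a dark handle 24 mm thick, 30 mm long at each end, fixed to it. Origin: middle of its axis, 33 mm above the worktop (top at 63 mm). x runs along the pin, roughly the robot's x; z points up at the start and turns as it rolls. Friction 0.6; some rolling resistance: pushed slowly, it stops within 1 cm. Its top moves twice as far as its middle.
- parking_band: Red band printed flat on the mat (it adds no height), 150 mm long and 30 mm wide, where the pin is parked. Origin: its middle, 3 mm above the worktop. x runs along its length, roughly the robot's x; y across it. It lies 90 to 160 mm from the pin at the start, to its left or its right.
- pastry_mat: Grey silicone pastry mat with a thin white border, fixed to the worktop, 190 mm (its x) by 360 mm (its y) and 3 mm thick. Origin: the middle of its underside, on the worktop. Its x axis points roughly away from the robot.
- mill: Pepper mill or shaker of clear plastic, 44 mm in diameter and 90 mm high, standing on the far left corner of the mat. Origin: the middle of its underside. Leave it alone.
- tea_light: Tea light, a tin cup with red wax, 38 mm in diameter and 15 mm high, on the near left corner of the mat. Origin: the middle of its underside. Leave it alone.
- low_glass: Clear low glass, 75 mm across and 89 mm high, on the worktop just right of the mat. Origin: the middle of its underside. Leave it alone.

How it is judged:
By the outcome, as a careful person would: the job done as asked, in the order asked, and still so for the second after the job is handed in, with the robot touching nothing.
It also fails if it takes over 51 s, if anything falls off the work surface, if the arm or the gripper's body presses on something with over 40 N, if the wrist force passes 120 N, or if a joint passes its speed limit or range.

## Robot

A 7-joint arm with a two-finger parallel gripper is mounted at the origin on a cart in front of the work surface, level with it; the furniture and walls round the work are solid. World frame = base frame: x ahead of the robot, y to its left, z up, the work surface at z = 0. Lengths are in m, angles in rad, forces in N, time in s.
With the tool pointing down it reaches from about 0.425 to 0.875 m from the base axis. Payload 4.7 kg.
Tool frame: the origin (TCP) lies midway between the tips of the shut fingers; the grasp point (between the pads) lies 19 mm behind it; z points along the fingers, x is the direction in which the jaws open and shut, and the axes are right-handed (so a half turn about z gives the same grasp; the last joint's range is limited). The gripper opens to 87 mm and grips with 3 to 60 N. Pads are 19 mm wide; open, the fingers measure 117 mm over their backs; the gripper's body (75 mm by 190 mm) begins 51 mm behind the grasp point.
Start: joints at [1.172, 0.321, -0.07, 1.45, 0.023, 1.371, -0.057], TCP at [0.261, -0.595, 0.223] pointing down, gripper open.
Joint ranges: [-2.86, 2.86], [-0.3, 2.09], [-1.38, 1.24], [0.06, 2.45], [-1.56, 4.7], [0.09, 2.05], [-2.69, 2.69]. Speed limits (rad/s): [2.57, 2.57, 3.14, 3.14, 3.14, 3.14, 3.14].

## Interface

Orientations are given as a rotation vector (axis times angle).
In Python, from bench import get_state, eyes, ticket gives the robot as it stands.
- The arm moves only by the tool carry_out, never from a script. Its argument "motion" is a list of rows, each a list of 2 entries, a list of its own where there are three numbers: the shift along the world's x, y, z in m, then the turn about the world's z in rad. A call has 1 to 20 rows; each row is the pose to reach, as a shift and turn from the pose commanded when the call began; what a row does not reach only later rows make up. A row lasts 1/10 s, in which the tool goes at most 50 mm and 8.59 degrees, less where a joint would pass 70% of its speed; a pose out of reach is approached as far as the arm can. A call with a gripper value outside its range is refused whole. "grip" is the gripper command: -1 is fully open, 1 is shut, values between are in proportion, set as the call begins (left out, the last holds). The fingers move at their own pace and stop on an object; "squeeze" is the grip in N (left out, the last holds). Time passes only in rows, so rows that repeat a pose let the fingers close. It gives the time, the measured TCP pose, the force and the opening at its end, in the units of the state.
- get_state(): the state, without advancing time (a new reading comes with each control period).
- eyes.get_image(name): name is "scene" or "top" or "wrist"; returns a dict with "pixels" (420x560x3 uint8, blue, green, red), "mtx" (3x3 intrinsics, pixels), "dist_coeffs" ([k1, k2, p1, p2, k3] as OpenCV has them; the pictures are not rectified), "extrinsics" (4x4, takes a point from camera to world coordinates). Camera axes: x right, y down, z forward; pixel columns grow to the right and rows downward; lengths in m; the calibration is good to about 2 mm. A picture is of the moment at which its call begins. There is no depth.
- ticket.close_job(): hands the job in, once; it reports no verdict.
The state is a dict: "time": time; "joint_positions": joint angles; "qd": joint speeds; "joint_torque": joint torques, N m; "position": TCP position; "tool_rot": TCP orientation; "ft_force": force on the tool from outside, world axes, zero at the start; "torque": the same for the moment, N m; "grip_width": opening from 0.0 (shut) to 1.0 (fully open).
Only numpy, scipy, OpenCV 4.12 (cv2) and the standard library are available. Lean on these libraries where they do the work, as an engineer would, in place of code of your own. Each camera call takes 0.05 s, during which the arm holds its last target. There are 200 camera calls.

## Working session

There is one attempt and no reset: what is moved stays moved. The work goes in short steps, Python scripts to look and compute and a tool call to move; the robot and the scene stay as the last step left them, time stands still between calls to the robot, and variables do not carry over. Pictures are saved under pics/ and viewed, about 8 in all and at most 12, crops included, and the job is handed in when it is done.

Besides the shell and the picture viewer there is one more tool, called after "Request:" as a command line: name --argument value ..., lists and objects as JSON in quotes. carry_out: Moves the arm, as the interface text tells. Its arguments: {"type":"object","properties":{"motion":{"type":"array","items":{"type":"array"}},"grip":{"type":"number"},"squeeze":{"type":"number"}},"required":["motion"]}

```bash
mkdir -p pics; cat > h.py <<'E'
import numpy as np,cv2
from bench import get_state,eyes,ticket
def cast(im,px,z):
    u=cv2.undistortPoints(np.array(px,float).reshape(-1,1,2),im['mtx'],np.array(im['dist_coeffs'])).reshape(-1,2)
    T=np.array(im['extrinsics']);d=np.c_[u,np.ones(len(u))]@T[:3,:3].T;o=T[:3,3]
    return o+d*((z-o[2])/d[:,2])[:,None]
E
python3 - <<'E'
from h import *
for n in('top','scene'):
    im=eyes.get_image(n);cv2.imwrite(f'pics/{n}0.png',im['pixels']);print(n,np.round(im['extrinsics'],3).tolist())
s=get_state();print({k:np.round(v,3).tolist() for k,v in s.items()})
E
```

```text
top [[-0.007, -0.996, 0.085, 0.459], [-1.0, 0.008, 0.017, -0.282], [-0.018, -0.085, -0.996, 1.083], [0.0, 0.0, 0.0, 1.0]]
scene [[-0.608, -0.5, 0.616, 0.01], [-0.793, 0.367, -0.485, 0.152], [0.016, -0.784, -0.62, 0.577], [0.0, 0.0, 0.0, 1.0]]
{'time': 0.1, 'joint_positions': [1.172, 0.322, -0.07, 1.452, 0.023, 1.371, -0.057], 'qd': [0.0, -0.003, 0.001, -0.002, 0.001, -0.002, 0.001], 'joint_torque': [0.0, -49.257, -0.405, -31.34, -0.064, 0.04, 0.0], 'position': [0.261, -0.595, 0.222], 'tool_rot': [-2.629, 1.719, 0.002], 'ft_force': [0.058, -0.508, 0.828], 'torque': [0.006, -0.001, 0.012], 'grip_width': 1.002}
```

View pics/top0.png

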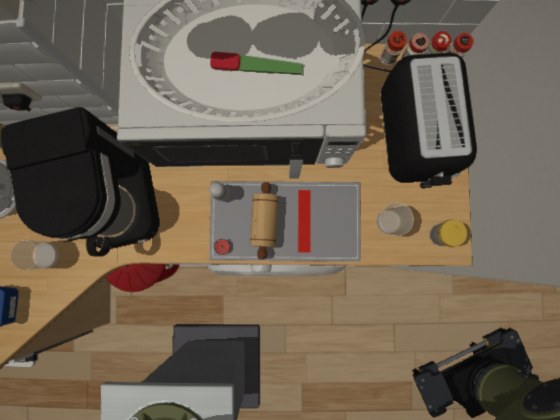

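View pics/scene0.png

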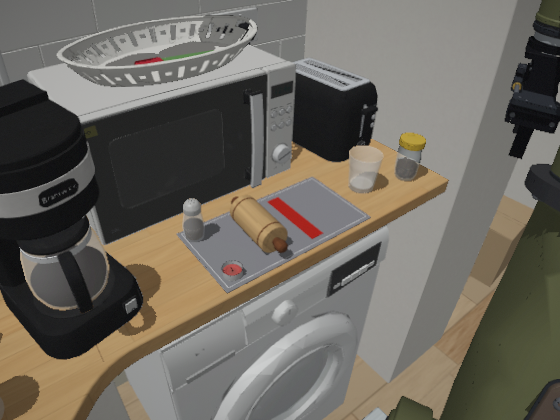

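The top view shows the pin at about (264,220), leaning slightly, and the band at about (304,221) to its right. The mill is at (220,190), the tea light at (222,246) and the glass at (396,220). The microwave front stands close behind the mat.

```bash
cat >> h.py <<'E'
def blob(m,roi):
    z=np.zeros_like(m);x0,y0,x1,y1=roi;z[y0:y1,x0:x1]=m[y0:y1,x0:x1]
    c=max(cv2.findContours(z,cv2.RETR_EXTERNAL,cv2.CHAIN_APPROX_NONE)[0],key=cv2.contourArea)
    return c
def rect(im,c,z):
    w=cast(im,c.reshape(-1,2),z)[:,:2].astype(np.float32)
    (cx,cy),sz,a=cv2.minAreaRect(w);b=cv2.boxPoints(((cx,cy),sz,a))
    e=[b[1]-b[0],b[2]-b[1]];e=max(e,key=np.linalg.norm);e=e*np.sign(e[0])
    return np.round([cx,cy],4),np.round(sz,4),round(float(np.degrees(np.arctan2(e[1],e[0]))),2)
def measure(im=None,roi=(225,175,358,264)):
    im=im or eyes.get_image('top');hsv=cv2.cvtColor(im['pixels'],cv2.COLOR_BGR2HSV)
    red=cv2.inRange(hsv,(0,190,90),(6,255,255))|cv2.inRange(hsv,(174,190,90),(180,255,255))
    wood=cv2.inRange(hsv,(8,60,90),(25,255,255))
    dark=cv2.inRange(hsv,(0,90,30),(20,255,110))
    r=rect(im,blob(red,roi),.003) if cv2.countNonZero(red[175:264,225:358])else None
    r3=(225,184,358,258)
    c=blob(wood,r3)
    out={'band':r,'barrel':rect(im,c,.033)}
    # handles
    z=np.zeros_like(dark);z[178:264,225:358]=dark[178:264,225:358]
    n,l,st,ce=cv2.connectedComponentsWithStats(z)
    out['dark']=[(st[i][4],np.round(cast(im,ce[i],.033)[0],4).tolist(),ce[i].round(1).tolist()) for i in range(1,n) if st[i][4]>25]
    return out
E
python3 - <<'E'
from h import *
im=eyes.get_image('top')
for k,v in measure(im).items():print(k,v)
print('mat corners',cast(im,[(210,182),(359,182),(359,260),(210,260)],.003).round(3)[:,:2].tolist())
print('micro front at z0',cast(im,[(210,165),(330,166)],.0).round(3).tolist(),'z.25',cast(im,[(130,128),(360,125),(295,178)],.25).round(3).tolist())
cv2.imwrite('pics/top1.png',cv2.resize(im['pixels'][120:280,200:420],None,fx=3.6,fy=3.6,interpolation=2))
E
```

```text
band (array([ 0.5391, -0.3332]), array([0.0239, 0.1434]), -0.67)
barrel (array([ 0.5409, -0.2367]), array([0.0566, 0.1284]), -3.68)
dark [(np.int32(90), [0.6156, -0.2439, 0.033], [265.9, 187.5]), (np.int32(326), [0.5107, -0.2528, 0.033], [270.0, 232.4])]
mat corners [[0.635, -0.108], [0.632, -0.466], [0.445, -0.462], [0.448, -0.109]]
micro front at z0 [[0.677, -0.107, 0.0], [0.672, -0.398, 0.0]] z.25 [[0.701, 0.007, 0.25], [0.7, -0.429, 0.25], [0.6, -0.306, 0.25]]
```

View pics/top1.png

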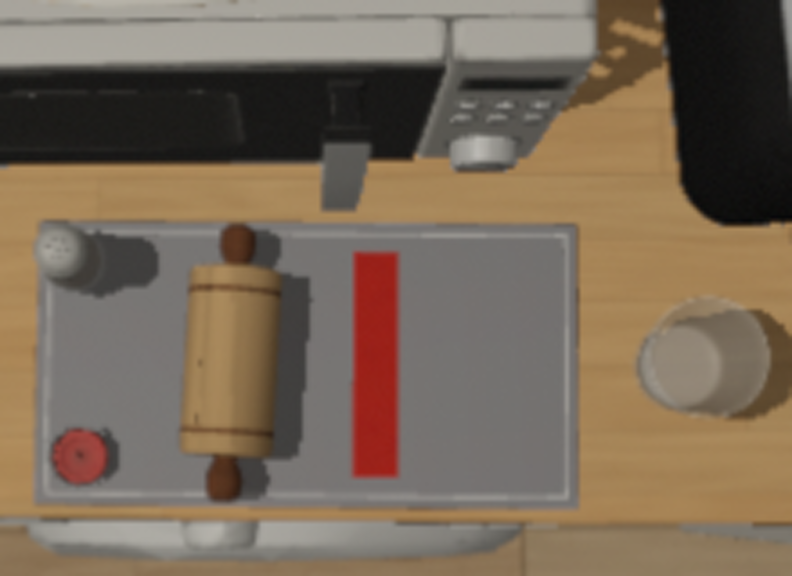

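The crop shows the pin leaning about 3.5° (far end toward the band) and the band straight. A microwave handle juts out over the far side, so I'll triangulate it before choosing the gripper's heading.

```bash
python3 - <<'E'
from h import *
A=eyes.get_image('top');B=eyes.get_image('scene')
def tri(a,b):
    P=[];pts=[]
    for im,p in((A,a),(B,b)):
        P.append(np.linalg.inv(im['extrinsics'])[:3]);pts.append(cv2.undistortPoints(np.array([[p]],float),im['mtx'],np.array(im['dist_coeffs'])).reshape(2,1))
    X=cv2.triangulatePoints(P[0],P[1],*pts).ravel();return (X[:3]/X[3]).round(3)
print('handle low',tri((295.,178.),(257.,186.)),'handle top',tri((295.,150.),(250.,97.)))
print('knob',tri((335,162),(281,154)))
print('pin ends far/near',tri((265.8,187.5),(237,202)),tri((262,253),(280,244)))
print('ends on plane',cast(A,[(265.8,187.5),(262,253.3)],.033).round(4)[:,:2].tolist())
print('glass top',cast(A,[(400,218)],.089).round(3),'mill',cast(A,[(217.5,189.5)],.09).round(3))
cv2.imwrite('pics/sc1.png',cv2.resize(B['pixels'][60:280,170:390],None,fx=2.7,fy=2.7,interpolation=2))
E
```

```text
handle low [ 0.638 -0.311  0.033] handle top [ 0.657 -0.307  0.233]
knob [ 0.668 -0.401  0.068]
pin ends far/near [ 0.616 -0.243  0.034] [ 0.463 -0.234  0.034]
ends on plane [[0.6156, -0.2437], [0.4626, -0.2341]]
glass top [[ 0.537 -0.54   0.089]] mill [[ 0.604 -0.139  0.09 ]]
```

View pics/sc1.png

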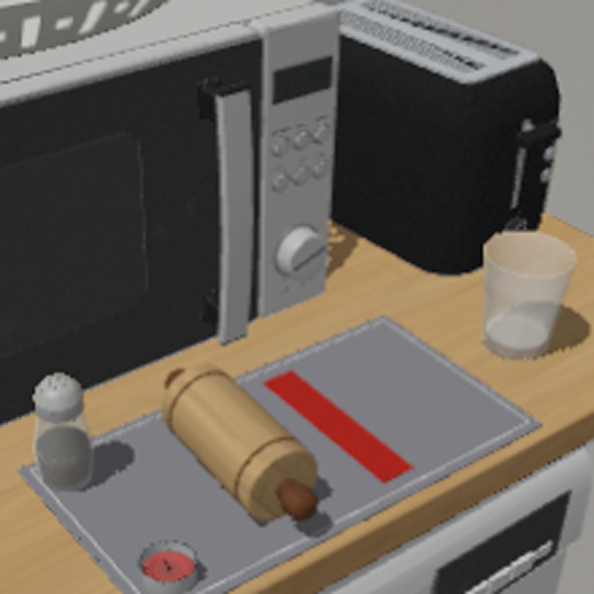

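The handle front is at x≈0.64 and the pin's ends are at (0.616,-0.244) and (0.463,-0.234). I'll set the jaws along the pin and keep the TCP at x≈0.522, clear of the handle. Pressing nearer the pin's near end also helps straighten it.

Request:
carry_out --motion '[[[0.02,0.03,0],0.1],[[0.04,0.06,0],0.2],[[0.06,0.09,0],0.3],[[0.08,0.12,0],0.4],[[0.1,0.15,0],0.5],[[0.12,0.18,0],0.6],[[0.14,0.21,0],0.7],[[0.16,0.24,0],0.8],[[0.18,0.27,0],0.9],[[0.2,0.3,0],1.0],[[0.225,0.33,0],1.1],[[0.25,0.355,-0.02],1.1],[[0.261,0.365,-0.05],1.1],[[0.261,0.365,-0.08],1.1],[[0.261,0.365,-0.11],1.1],[[0.261,0.365,-0.13],1.1],[[0.261,0.365,-0.135],1.1],[[0.261,0.365,-0.135],1.1]]' --grip -0.15 --squeeze 10

```text
time: 2.05
position: [0.5214, -0.2303, 0.0871]
tool_rot: [-3.14, 0.091, 0.002]
ft_force: [-0.1, -0.7, 0.2]
grip_width: 0.573
```

```bash
python3 - <<'E'
from h import *
for n in('scene','wrist'):
    im=eyes.get_image(n);
    cv2.imwrite(f'pics/{n}2.png',im['pixels'])
a=cv2.imread('pics/scene2.png')[60:280,120:400];b=cv2.imread('pics/wrist2.png')
cv2.imwrite('pics/c2.png',np.hstack([cv2.resize(a,(509,400)),cv2.resize(b,(280,210)).repeat(1,0) if 0 else cv2.copyMakeBorder(cv2.resize(b,(280,210)),0,190,0,0,cv2.BORDER_CONSTANT)]))
s=get_state();print({k:np.round(s[k],3).tolist() for k in('time','position','tool_rot','ft_force','grip_width','joint_positions')})
E
```

```text
{'time': 2.15, 'position': [0.523, -0.231, 0.089], 'tool_rot': [3.139, -0.091, 0.003], 'ft_force': [0.297, -0.142, 0.345], 'grip_width': 0.579, 'joint_positions': [0.763, 0.291, -0.454, 1.796, 0.143, 1.085, 0.2]}
```

View pics/c2.png

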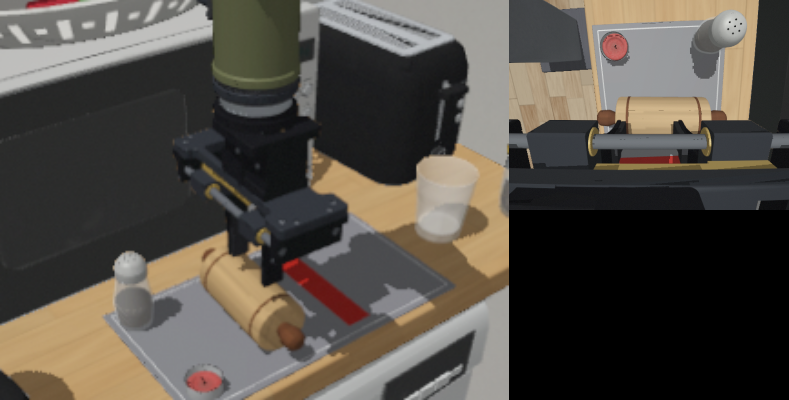

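The jaws are aligned over the pin and the body clears the handle. Next I lower to the pin's top, feeling for contact.

Request:
carry_out --motion '[[[0,0,-0.012],0],[[0,0,-0.021],0],[[0,0,-0.024],0],[[0,0,-0.025],0],[[0,0,-0.026],0],[[0,0,-0.026],0]]'

```text
time: 2.75
position: [0.5211, -0.2314, 0.0632]
tool_rot: [3.139, -0.092, -0.002]
ft_force: [-5.9, 1.0, 11.8]
grip_width: 0.573
```

Request:
carry_out --motion '[[[0,-0.001,0.0005],0],[[0,-0.003,0.0005],0],[[0,-0.005,0.0005],0],[[0,-0.007,0.0005],0],[[0,-0.009,0.0005],0],[[0,-0.011,0.0005],0],[[0,-0.013,0.0005],0],[[0,-0.015,0.0005],0],[[-0.001,-0.017,0.0005],0],[[-0.001,-0.019,0.0005],0],[[-0.001,-0.021,0.0005],0],[[-0.001,-0.023,0.0005],0],[[-0.001,-0.025,0.0005],0],[[-0.001,-0.027,0.0005],0]]'

```text
time: 4.15
position: [0.5195, -0.2583, 0.0632]
tool_rot: [3.139, -0.092, -0.004]
ft_force: [-5.7, 0.9, 10.6]
grip_width: 0.576
```

```bash
cat > look.py <<'E'
import sys
from h import *
im=eyes.get_image('top');cv2.imwrite(f'pics/t_{sys.argv[1]}.png',cv2.resize(im['pixels'][160:275,200:370],None,fx=4,fy=4,interpolation=2))
for k,v in measure(im).items():print(k,v)
s=get_state();print({k:np.round(s[k],4).tolist() for k in('time','position','ft_force')})
E
python3 look.py a
```

```text
Traceback (most recent call last):
  File "look.py", line 4, in <module>
    for k,v in measure(im).items():print(k,v)
               ~~~~~~~^^^^
  File "h.py", line 23, in measure
    c=blob(wood,r3)
  File "h.py", line 9, in blob
    c=max(cv2.findContours(z,cv2.RETR_EXTERNAL,cv2.CHAIN_APPROX_NONE)[0],key=cv2.contourArea)
ValueError: max() iterable argument is empty
```

View pics/t_a.png

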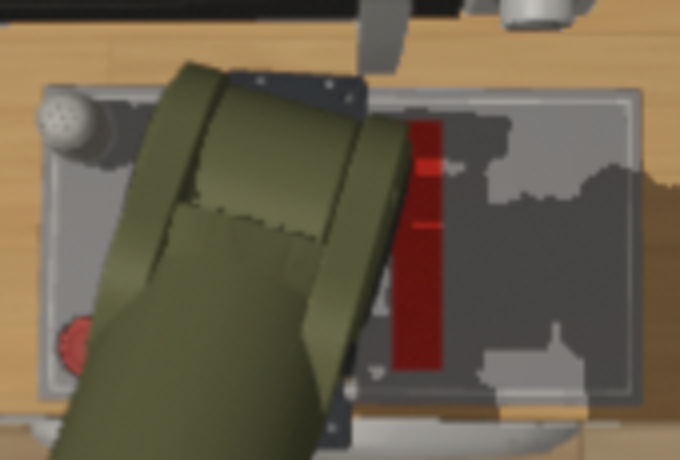

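The top view is blocked by the arm, so I'll measure the handles in the scene camera instead, checking the mask against the first scene picture.

```bash
cat > look.py <<'E'
import sys
from h import *
im=eyes.get_image('scene');cv2.imwrite(f'pics/s_{sys.argv[1]}.png',cv2.resize(im['pixels'][150:290,170:390],None,fx=3.5,fy=3.5,interpolation=2))
def hand(p):
    hsv=cv2.cvtColor(p,cv2.COLOR_BGR2HSV);m=cv2.inRange(hsv,(0,90,15),(14,215,125))
    z=np.zeros_like(m);z[180:262,222:350]=m[180:262,222:350]
    z=cv2.morphologyEx(z,cv2.MORPH_OPEN,np.ones((2,2)))
    n,l,st,ce=cv2.connectedComponentsWithStats(z)
    return [(int(st[i][4]),st[i][:4].tolist(),ce[i].round(1).tolist(),cast(im,ce[i],.033)[0].round(4)[:2].tolist()) for i in range(1,n) if st[i][4]>12]
if sys.argv[1]=='b':
    for r in hand(cv2.imread('pics/scene0.png')):print('ref',r)
for r in hand(im['pixels']):print(r)
s=get_state();print({k:np.round(s[k],4).tolist() for k in('time','position','ft_force')})
E
python3 look.py b
```

```text
ref (166, [273, 238, 15, 16], [280.4, 245.4], [0.4609, -0.2326])
(40, [270, 201, 8, 8], [273.9, 204.4], [0.5657, -0.2996])
(376, [289, 213, 34, 26], [305.2, 226.0], [0.4754, -0.3058])
(157, [280, 235, 14, 16], [286.6, 242.6], [0.4599, -0.2466])
{'time': 4.25, 'position': [0.5195, -0.2587, 0.0632], 'ft_force': [-6.0652, 0.0217, 10.4565]}
```

View pics/s_b.png

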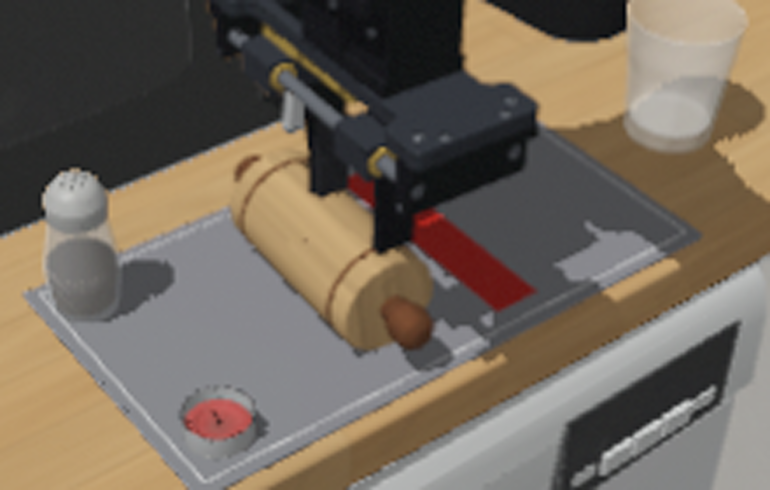

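The near handle moved 14 mm for 27 mm of tip travel, so it is rolling without slip. I'll carry on with strokes, adding a small turn each time to straighten the pin.

Request:
carry_out --motion '[[[0,0,0.008],0],[[0,0.008,0.01],0],[[0,0.0155,0.007],0],[[0,0.0155,0.002],0],[[0,0.0155,0],0],[[0,0.0155,0],0],[[0,0.0145,0],0.001],[[0,0.0125,0],0.003],[[0,0.01,0],0.005],[[0,0.0075,0],0.007],[[0,0.005,0],0.009],[[0,0.0025,0],0.011],[[0,0,0],0.013],[[0,-0.0025,0],0.015],[[-0.001,-0.005,0],0.017],[[-0.001,-0.0075,0],0.019],[[-0.001,-0.01,0],0.021],[[-0.001,-0.0125,0],0.023],[[-0.001,-0.0145,0],0.024],[[-0.001,-0.0155,0],0.024]]'

```text
time: 6.25
position: [0.5193, -0.274, 0.0632]
tool_rot: [3.14, -0.055, -0.001]
ft_force: [-4.5, 0.3, 11.4]
grip_width: 0.58
```

```bash
python3 look.py c
```

```text
(59, [276, 198, 9, 11], [280.3, 202.7], [0.5624, -0.3138])
(280, [293, 213, 30, 27], [307.7, 226.8], [0.4707, -0.3081])
(160, [287, 232, 15, 15], [293.9, 239.2], [0.4591, -0.2635])
{'time': 6.3, 'position': [0.5193, -0.2741, 0.0632], 'ft_force': [-5.0482, 0.8459, 11.9244]}
```

Request:
carry_out --motion '[[[0,0,0.008],0],[[0,0.008,0.01],-0.012],[[0,0.0145,0.007],-0.012],[[0,0.0145,0.002],-0.012],[[0,0.0145,0],-0.012],[[0,0.0145,0],-0.012],[[0,0.0135,0],-0.011],[[0,0.0115,0],-0.009],[[0,0.009,0],-0.007],[[0,0.0065,0],-0.005],[[0,0.004,0],-0.003],[[0,0.0015,0],-0.001],[[0,-0.001,0],0.001],[[0,-0.0035,0],0.003],[[0,-0.006,0],0.005],[[0,-0.0085,0],0.007],[[0,-0.011,0],0.009],[[0,-0.0135,0],0.011],[[0,-0.016,0],0.012],[[0,-0.0175,0],0.012]]'

```text
time: 8.3
position: [0.5181, -0.2917, 0.0632]
tool_rot: [3.14, -0.037, -0.005]
ft_force: [-7.6, -0.3, 12.4]
grip_width: 0.577
```

```bash
python3 look.py d
```

```text
(281, [294, 226, 29, 18], [306.5, 234.2], [0.4558, -0.292])
{'time': 8.35, 'position': [0.5181, -0.292, 0.0632], 'ft_force': [-6.7097, 0.35, 12.6233]}
```

Request:
carry_out --motion '[[[0,0,0.008],0],[[0,0.008,0.01],-0.012],[[0,0.016,0.007],-0.012],[[0,0.016,0.002],-0.012],[[0,0.016,0],-0.012],[[0,0.016,0],-0.012],[[0,0.015,0],-0.011],[[0,0.013,0],-0.009],[[0,0.0105,0],-0.007],[[0,0.008,0],-0.005],[[0,0.0055,0],-0.003],[[0,0.003,0],-0.001],[[0,0.0005,0],0.001],[[0,-0.002,0],0.003],[[0,-0.0045,0],0.005],[[0,-0.007,0],0.007],[[0,-0.0095,0],0.009],[[0,-0.012,0],0.011],[[0,-0.014,0],0.012],[[0,-0.015,0],0.012]]'

```text
time: 10.35
position: [0.5183, -0.3067, 0.0632]
tool_rot: [3.14, -0.018, -0.004]
ft_force: [-6.8, 0.6, 13.3]
grip_width: 0.577
```

Request:
carry_out --motion '[[[0,0,0.01],0],[[0,0.01,0.03],0],[[-0.02,0.04,0.05],0],[[-0.05,0.07,0.08],0],[[-0.08,0.1,0.1],0],[[-0.1,0.14,0.1],0],[[-0.1,0.18,0.1],0],[[-0.1,0.22,0.1],0],[[-0.1,0.25,0.1],0],[[-0.1,0.25,0.1],0]]'

```text
time: 11.35
position: [0.4198, -0.0509, 0.1621]
tool_rot: [-3.142, 0.004, -0.001]
ft_force: [0.3, -0.3, 0.1]
grip_width: 0.573
```

```bash
python3 look.py e; python3 - <<'E'
from h import *
im=eyes.get_image('top');cv2.imwrite('pics/t_e.png',cv2.resize(im['pixels'][160:275,200:370],None,fx=4,fy=4,interpolation=2))
for k,v in measure(im).items():print(k,v)
E
```

```text
(206, [301, 227, 22, 14], [310.4, 233.1], [0.4538, -0.3])
{'time': 11.4, 'position': [0.4198, -0.0535, 0.162], 'ft_force': [0.2416, -0.9823, -0.2135]}
band (array([ 0.5391, -0.3332]), array([0.0239, 0.1434]), -0.67)
barrel (array([ 0.5481, -0.3023]), array([0.0587, 0.1459]), -4.1)
dark [(np.int32(121), [0.6095, -0.3126, 0.033], [295.4, 189.9]), (np.int32(565), [0.5225, -0.3344, 0.033], [305.2, 227.0]), (np.int32(49), [0.4788, -0.152, 0.033], [226.5, 246.5]), (np.int32(382), [0.4473, -0.2801, 0.033], [282.0, 259.8])]
```

View pics/t_e.png

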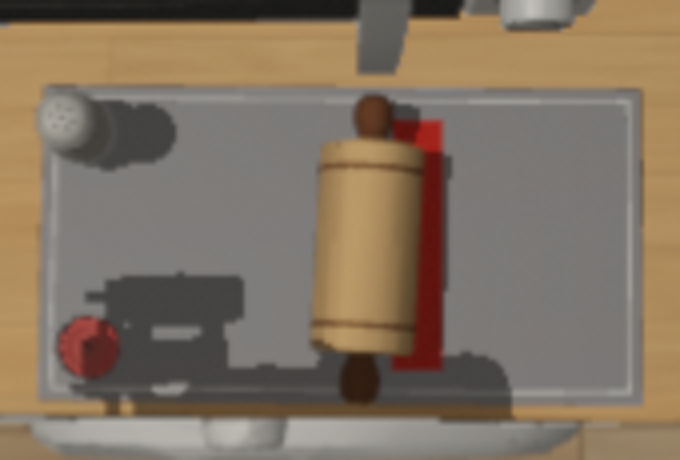

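The top view shows the pin short of the band by about 30 mm, with handles at crop (373,116) and (360,378). It is still tilted about 3°, and everything else is in place.

```bash
python3 - <<'E'
from h import *
im=eyes.get_image('top')
# crop px -> image px, handle ends; also barrel corners
c=np.array([(373,116),(360,378),(322,142),(424,150),(414,354),(311,343)])/4.+[200,160]-.375
w=cast(im,c,.033);print(w.round(4)[:,:2].tolist())
d=w[0]-w[1];print('mid',(w[0]+w[1])[:2]/2,'yaw',np.degrees(np.arctan2(d[1],d[0])),'len',np.linalg.norm(d))
E
```

```text
[[0.6124, -0.3068], [0.4603, -0.2978], [0.5974, -0.277], [0.5922, -0.3362], [0.4739, -0.329], [0.4806, -0.2697]]
mid [ 0.5363434  -0.30229373] yaw -3.38323194835049 len 0.15235786137633023
```

The axis is still at about -3.4° against the band's -0.7°, so the narrow-spaced turn didn't steer the pin. I'll spread the fingertips (about 80 mm) over both ends of the barrel, press lightly and twist in place.

Request:
carry_out --motion '[[[0,-0.03,0],-0.03],[[0.0,-0.07,0],-0.07],[[0.02,-0.11,0],-0.11],[[0.05,-0.15,0],-0.15],[[0.08,-0.19,-0.02],-0.157],[[0.1,-0.23,-0.05],-0.157],[[0.112,-0.245,-0.07],-0.157],[[0.112,-0.245,-0.09],-0.157],[[0.112,-0.245,-0.098],-0.157],[[0.112,-0.245,-0.1],-0.157],[[0.112,-0.245,-0.1],-0.157],[[0.112,-0.245,-0.1],-0.157]]' --grip -0.84

```text
time: 12.7
position: [0.5298, -0.3027, 0.0633]
tool_rot: [3.128, -0.266, -0.004]
ft_force: [-5.6, -0.9, 9.0]
grip_width: 0.917
```

```bash
python3 - <<'E'
from h import *
s=get_state();print({k:np.round(s[k],4).tolist() for k in('time','position','tool_rot','ft_force','torque','grip_width')})
for n,(r,c) in {'scene':((130,270),(190,390))}.items():
    im=eyes.get_image(n);cv2.imwrite('pics/tw.png',cv2.resize(im['pixels'][r[0]:r[1],c[0]:c[1]],None,fx=3.9,fy=3.9,interpolation=2))
E
```

```text
{'time': 12.7, 'position': [0.5298, -0.3027, 0.0633], 'tool_rot': [3.1283, -0.2661, -0.004], 'ft_force': [-5.5852, -0.9021, 8.9941], 'torque': [0.0077, 1.0543, -0.0845], 'grip_width': 0.9175}
```

View pics/tw.png

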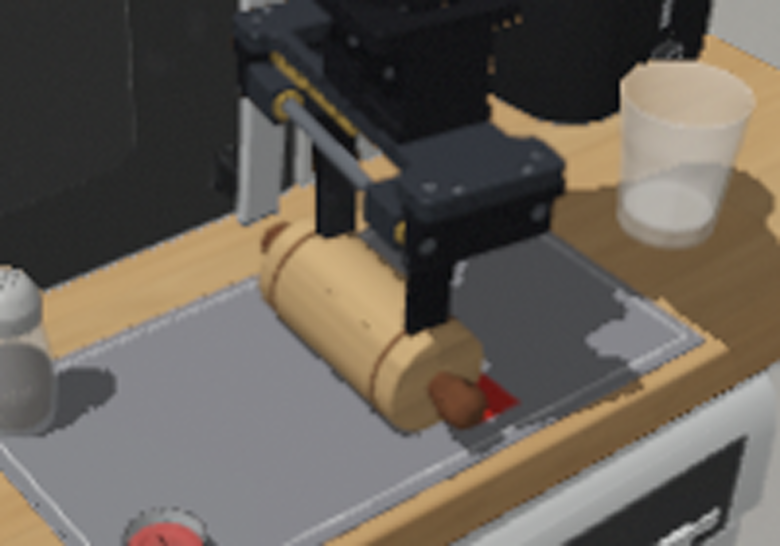

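Both fingertips sit on the barrel near its ends and clear of the microwave handle. Now the twist.

Request:
carry_out --motion '[[[0,0,-0.0005],0],[[0,0,-0.0005],0.02],[[0,0,-0.0005],0.04],[[0,0,-0.0005],0.06],[[0,0,-0.0005],0.08],[[0,0,-0.0005],0.1],[[0,0,-0.0005],0.12],[[0,0,-0.0005],0.14],[[0,0,-0.0005],0.16],[[0,0,-0.0005],0.18],[[0,0,-0.0005],0.2],[[0,0,-0.0005],0.2]]'

```text
time: 13.95
position: [0.5319, -0.3023, 0.0633]
tool_rot: [3.139, 0.049, 0.002]
ft_force: [-1.3, 0.0, 7.6]
grip_width: 0.919
```

```bash
python3 - <<'E'
from h import *
s=get_state();print({k:np.round(s[k],4).tolist() for k in('time','position','tool_rot','ft_force','torque')})
E
```

```text
{'time': 13.95, 'position': [0.5319, -0.3023, 0.0633], 'tool_rot': [3.139, 0.0495, 0.002], 'ft_force': [-1.3213, 0.0106, 7.5583], 'torque': [-0.006, 0.2528, -0.0535]}
```

Request:
carry_out --motion '[[[0,0,0.01],0],[[0,0.01,0.03],0],[[-0.02,0.04,0.05],0],[[-0.05,0.07,0.08],0],[[-0.08,0.1,0.1],0],[[-0.1,0.14,0.1],0],[[-0.11,0.18,0.1],0],[[-0.11,0.22,0.1],0],[[-0.11,0.25,0.1],0],[[-0.11,0.25,0.1],0]]'

```text
time: 14.95
position: [0.4217, -0.0466, 0.1622]
tool_rot: [3.14, 0.062, 0.001]
ft_force: [-0.5, 0.2, 0.8]
grip_width: 0.917
```

```bash
cat > yaw.py <<'E'
from h import *
# barrel side edges + handle: fit axis from mid of wood columns per row, and handles' brown mid
import sys
im=cv2.imread(sys.argv[1]) if len(sys.argv)>1 else None
meta=eyes.get_image('top');p=meta['pixels'] if im is None else im
hsv=cv2.cvtColor(p,cv2.COLOR_BGR2HSV);m=cv2.inRange(hsv,(7,60,60),(25,200,255))
cs=[]
for v in range(200,240):
    u=np.flatnonzero(m[v,228:358])+228
    if len(u)>15:cs.append(((u[0]+u[-1])/2,v,len(u)))
cs=np.array(cs);w=cast(meta,cs[:,:2],.033)
k=np.polyfit(w[:,0],w[:,1],1);print('yaw',np.degrees(np.arctan(k[0])).round(2),'y@.539',np.polyval(k,.539).round(4),'rows',len(cs),'width',np.median(cs[:,2]))
E
python3 yaw.py pics/top0.png; python3 yaw.py; python3 - <<'E'
from h import *
im=eyes.get_image('top');cv2.imwrite('pics/t_f.png',cv2.resize(im['pixels'][160:275,200:370],None,fx=4,fy=4,interpolation=2))
E
```

```text
yaw -3.58 y@.539 -0.2383 rows 40 width 26.0
yaw 1.06 y@.539 -0.3035 rows 40 width 26.0
```

View pics/t_f.png

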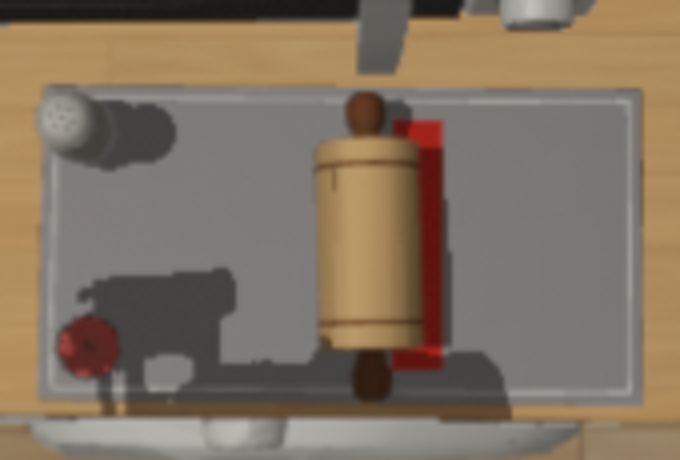

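The twist worked: the axis went from -3.4° to about +1.1°. Now wide-spaced rolling strokes with a slight turn back.

Request:
carry_out --motion '[[[0,-0.04,0],0],[[0.01,-0.08,0],0],[[0.03,-0.12,0],-0.01],[[0.05,-0.16,0],-0.02],[[0.08,-0.2,-0.02],-0.02],[[0.1,-0.23,-0.05],-0.02],[[0.11,-0.2435,-0.075],-0.02],[[0.11,-0.2435,-0.092],-0.02],[[0.11,-0.2435,-0.098],-0.02],[[0.11,-0.2435,-0.1],-0.02],[[0.11,-0.2435,-0.1],-0.02]]'

```text
time: 16.2
position: [0.53, -0.2975, 0.0633]
tool_rot: [3.139, 0.014, -0.004]
ft_force: [-5.6, 0.4, 11.6]
grip_width: 0.924
```

Request:
carry_out --motion '[[[0,-0.001,0],0],[[0,-0.003,0],-0.002],[[0,-0.0055,0],-0.004],[[0,-0.008,0],-0.006],[[0,-0.0105,0],-0.008],[[0,-0.013,0],-0.01],[[0,-0.0155,0],-0.012],[[0,-0.018,0],-0.014],[[0,-0.0205,0],-0.016],[[0,-0.023,0],-0.018],[[0,-0.0255,0],-0.02],[[0,-0.028,0],-0.022],[[0,-0.0295,0],-0.024],[[0,-0.03,0],-0.025],[[0,-0.03,0],-0.025]]'

```text
time: 17.7
position: [0.5306, -0.3271, 0.0632]
tool_rot: [3.139, -0.023, -0.001]
ft_force: [-2.3, 0.4, 9.8]
grip_width: 0.92
```

Request:
carry_out --motion '[[[0,0,0.01],0],[[0,0.01,0.03],0],[[-0.02,0.04,0.05],0],[[-0.05,0.07,0.08],0],[[-0.08,0.1,0.1],0],[[-0.1,0.14,0.1],0],[[-0.11,0.18,0.1],0],[[-0.11,0.22,0.1],0],[[-0.11,0.25,0.1],0],[[-0.11,0.25,0.1],0]]'

```text
time: 18.7
position: [0.4218, -0.0704, 0.1622]
tool_rot: [3.141, -0.01, 0.001]
ft_force: [0.1, 0.1, 1.4]
grip_width: 0.925
```

```bash
python3 yaw.py; python3 - <<'E'
from h import *
im=eyes.get_image('top');p=cv2.imread('pics/top0.png');h=cv2.cvtColor(p,cv2.COLOR_BGR2HSV)
m=cv2.inRange(h,(0,150,60),(8,255,255))|cv2.inRange(h,(172,150,60),(180,255,255))
cs=[]
for v in range(193,250):
    # subpixel centroid using red excess
    e=p[v,292:318,2].astype(float)-p[v,292:318,1];e[e<25]=0;cs.append(((e*np.arange(292,318)).sum()/e.sum(),v))
w=cast(im,cs,.003);k=np.polyfit(w[:,0],w[:,1],1);print('band yaw',np.degrees(k[0]),'y@.539',np.polyval(k,.539))
# pin x extents now: barrel rows
hsv=cv2.cvtColor(im['pixels'],cv2.COLOR_BGR2HSV);m=cv2.inRange(hsv,(7,60,60),(25,200,255))
s=get_state();print(np.round(s['position'],4),np.round(s['tool_rot'],3),s['time'])
E
```

```text
yaw 0.64 y@.539 -0.3184 rows 40 width 26.0
band yaw -0.953060236962829 y@.539 -0.33285322469467693
[ 0.4218 -0.0745  0.162 ] [ 3.14e+00 -1.80e-02  1.00e-03] 18.8
```

Request:
carry_out --motion '[[[0,-0.04,0],0],[[0.01,-0.08,0],0],[[0.03,-0.12,0],0.01],[[0.05,-0.16,0],0.02],[[0.08,-0.2,-0.02],0.02],[[0.1,-0.225,-0.05],0.02],[[0.11,-0.2345,-0.075],0.02],[[0.11,-0.2345,-0.092],0.02],[[0.11,-0.2345,-0.098],0.02],[[0.11,-0.2345,-0.1],0.02],[[0.11,-0.2345,-0.1],0.02]]'

```text
time: 19.9
position: [0.53, -0.31, 0.0633]
tool_rot: [3.139, 0.01, -0.003]
ft_force: [-5.2, -0.4, 7.9]
grip_width: 0.921
```

Request:
carry_out --motion '[[[0,-0.001,0],-0.003],[[0,-0.003,0],-0.008],[[0,-0.0055,0],-0.014],[[0,-0.008,0],-0.02],[[0,-0.0105,0],-0.026],[[0,-0.013,0],-0.032],[[0,-0.0155,0],-0.038],[[0,-0.018,0],-0.044],[[0,-0.0205,0],-0.05],[[0,-0.023,0],-0.056],[[0,-0.0255,0],-0.062],[[0,-0.0275,0],-0.067],[[0,-0.029,0],-0.07],[[0,-0.029,0],-0.07],[[0,-0.029,0],-0.07]]'

```text
time: 21.4
position: [0.5306, -0.3384, 0.0633]
tool_rot: [3.138, -0.098, -0.001]
ft_force: [-3.3, 0.2, 6.6]
grip_width: 0.915
```

Request:
carry_out --motion '[[[0,0,0.01],0],[[0,0.01,0.03],0],[[-0.02,0.04,0.05],0],[[-0.05,0.07,0.08],0],[[-0.08,0.1,0.1],0],[[-0.1,0.14,0.1],0],[[-0.11,0.18,0.1],0],[[-0.11,0.22,0.1],0],[[-0.11,0.25,0.1],0],[[-0.11,0.27,0.1],0],[[-0.11,0.27,0.1],0]]'

```text
time: 22.5
position: [0.4216, -0.0647, 0.1623]
tool_rot: [3.139, -0.089, 0.001]
ft_force: [-0.5, -0.0, 0.6]
grip_width: 0.918
```

```bash
python3 yaw.py; python3 - <<'E'
from h import *
im=eyes.get_image('top');cv2.imwrite('pics/t_g.png',cv2.resize(im['pixels'][160:275,200:370],None,fx=4,fy=4,interpolation=2))
s=get_state();print(np.round(s['position'],4),np.round(s['tool_rot'],3),s['time'])
E
```

```text
yaw -3.48 y@.539 -0.3316 rows 40 width 26.0
[ 0.4216 -0.068   0.162 ] [ 3.138e+00 -9.700e-02  1.000e-03] 22.6
```

View pics/t_g.png

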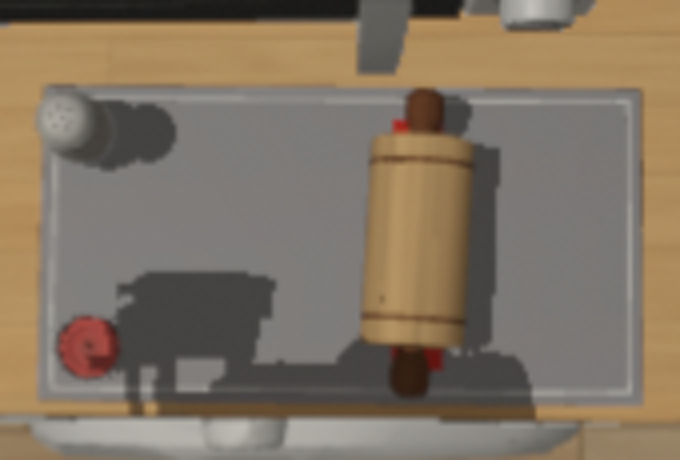

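The view shows the pin centred over the band, with a 2.5° tilt left because the turn overshot this time. One more twist in place like the first one, with about 2 mm of extra tip travel, should fix it.

Request:
carry_out --motion '[[[0,-0.04,0],-0.02],[[0.01,-0.08,0],-0.04],[[0.02,-0.12,0],-0.06],[[0.04,-0.16,0],-0.08],[[0.06,-0.2,0],-0.1],[[0.08,-0.24,-0.02],-0.108],[[0.1,-0.263,-0.05],-0.108],[[0.107,-0.263,-0.075],-0.108],[[0.107,-0.263,-0.092],-0.108],[[0.107,-0.263,-0.098],-0.108],[[0.107,-0.263,-0.1],-0.108],[[0.107,-0.263,-0.1],-0.108]]'

```text
time: 23.8
position: [0.5269, -0.3319, 0.0634]
tool_rot: [3.128, -0.268, -0.003]
ft_force: [-4.1, 0.3, 6.2]
grip_width: 0.921
```

Request:
carry_out --motion '[[[0,0,-0.0005],0],[[0,0,-0.0005],0.02],[[0,0,-0.0005],0.04],[[0,0,-0.0005],0.06],[[0,-0.0005,-0.0005],0.08],[[0,-0.001,-0.0005],0.1],[[0,-0.0015,-0.0005],0.12],[[0,-0.002,-0.0005],0.14],[[0,-0.002,-0.0005],0.16],[[0,-0.002,-0.0005],0.16]]'

```text
time: 24.8
position: [0.5286, -0.3337, 0.0634]
tool_rot: [3.139, -0.016, 0.002]
ft_force: [-1.6, 0.0, 6.5]
grip_width: 0.919
```

Request:
carry_out --motion '[[[0,0,0.01],0],[[0,0.01,0.03],0],[[-0.02,0.04,0.05],0],[[-0.05,0.07,0.08],0],[[-0.08,0.1,0.1],0],[[-0.1,0.14,0.1],0],[[-0.11,0.18,0.1],0],[[-0.11,0.22,0.1],0],[[-0.11,0.25,0.1],0],[[-0.11,0.27,0.1],0],[[-0.11,0.27,0.1],0]]'

```text
time: 25.9
position: [0.4186, -0.0598, 0.1618]
tool_rot: [3.14, -0.008, 0.001]
ft_force: [1.1, -0.9, 0.6]
grip_width: 0.923
```

```bash
python3 yaw.py; python3 yaw.py; python3 - <<'E'
from h import *
im=eyes.get_image('top');cv2.imwrite('pics/t_h.png',cv2.resize(im['pixels'][160:275,200:370],None,fx=4,fy=4,interpolation=2))
s=get_state();print(np.round(s['position'],4),np.round(s['tool_rot'],3),s['time'])
E
```

```text
yaw -1.52 y@.539 -0.3342 rows 40 width 27.0
yaw -1.47 y@.539 -0.3343 rows 40 width 27.0
[ 0.4186 -0.0636  0.1614] [ 3.14e+00 -1.70e-02  1.00e-03] 26.05
```

View pics/t_h.png

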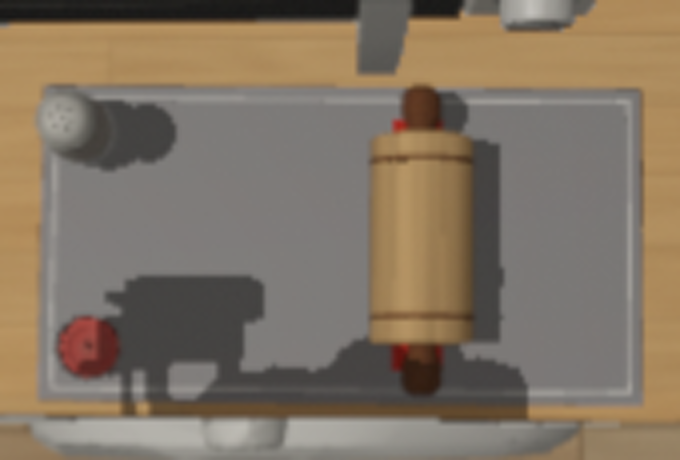

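The pin now sits squared over the band: axis -1.5° against the band's -0.7° to -1.0°, middle within about 2 mm in both directions. Two readings in a row agree, so it is at rest, and the arm is clear.

```bash
python3 -c "
from bench import ticket;print(ticket.close_job())"
```

```text
the job is handed in; nothing more can be done
None
```

The rolling pin is on the red parking band, and I handed the job in at about 26 s of the 51 s allowed. I rolled it there in six short strokes with the fingertips pressing lightly (readings of about 6–13 N) on its top. I also twisted it in place twice to straighten it.

**Final checks (top camera):**
- **Across the band:** the pin's middle is at y = -0.334 and the band's is at -0.333, so they are about 1.5 mm apart.
- **Along the band:** the middles are about 2 mm apart, read off the picture by eye.
- **Angle:** the pin lies at about -1.5° and the band at -0.7° to -1.0°, within about 1°.
- **At rest:** two readings in a row agreed, and the gripper was well clear of everything.
- **Mill and tea light:** the last picture shows both where they started.
- **Glass:** it was outside the last crop, but the arm never went near it; it stood in place in the last picture that showed it.

**What went wrong on the way:**
- **No steering at first:** the small turns I made during the first strokes, with the fingers close together, did not straighten the pin.
- **Overshoot:** the last stroke, with the fingers wide apart, turned the pin too far, to -3.5°. The second twist corrected this.

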